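Shut and bolt the drawer that holds the hair comb

ROBOT

A 6-joint arm with a two-finger parallel gripper is mounted at the origin on the work surface. World frame = base frame: x ahead of the robot, y to its left, z up, the work surface at z = 0. Lengths are in m, angles in rad, forces in N, time in s.
With the tool pointing down it reaches from about 0.275 to 0.725 m from the base axis. Payload 5.6 kg.
Tool frame: the origin (TCP) lies at the very end of the fingers, on their centre line; the grasp point (between the pads) lies 19 mm behind it; z points along the fingers, x is the direction in which the jaws open and shut, and the axes are right-handed (so a half turn about z gives the same grasp; the last joint's range is limited). The gripper opens to 85 mm and grips with 20 to 120 N. Pads are 22 mm wide; open, the fingers measure 114 mm over their backs; the gripper's body (76 mm by 85 mm) begins 54 mm behind the grasp point. The pads swing forward as they close: fully open they stand 13 mm farther back than shut.
Start: joints at [0.285, 0.255, 0.108, 0, -1.424, -0.285], TCP at [0.55, 0, 0.231] pointing down, gripper open.
Joint ranges: [-2.95, 2.95], [-1.21, 1.97], [-1.09, 1.5], [-2.87, 1.71], [-2.94, -0.07], [-3.05, 3.05]. Speed limits (rad/s): [2.57, 2.57, 3.14, 3.14, 3.14, 3.14].

INTERFACE

Orientations are given as a rotation vector (axis times angle).
In Python, from plant import env gives the robot as it stands.
- The arm moves only by the tool jog_arm, never from a script. Its argument "increments" is a list of rows, each a list of 7 numbers: the shift along the tool's x, y, z as a fraction of full scale, then the turn, a rotation vector about the tool's x, y, z as a fraction of full scale, then the closure, from 0 (fully open) to 1 (shut). In form: [[x, y, z, wx, wy, wz, gripper], ...]. A call has 1 to 10 rows; each row is the pose to reach, as a shift and turn from the pose commanded when the call began, along the tool's axes at that moment, turning the shorter way round; what a row does not reach only later rows make up. Full scale, the value 1, is 600 mm for a shift and pi rad for a turn. A row lasts 1/12 s, in which the tool goes at most 41.7 mm and 7.16 degrees, less where a joint would pass 70% of its speed; a pose out of reach is approached as far as the arm can. A call with a number of a shift or a turn outside -1 to 1 is refused whole. A call with a gripper value outside its range is refused whole. The fingers move at their own pace and stop on an object; "grip_force" is the grip in N (left out, the last holds). Time passes only in rows, so rows that repeat a pose let the fingers close. It gives the time, the measured TCP pose, the force and the opening at its end, in the units of the state.
- env.state(): the state, without advancing time (a new reading comes with each control period).
- env.get_image(name): name is "scene" or "side" or "wrist"; returns a dict with "img" (384x512x3 uint8, red, green, blue), "mtx" (3x3 intrinsics, pixels), "R" (3x3) and "t" (3): a world point X has camera coordinates R X + t. Camera axes: x right, y down, z forward; pixel columns grow to the right and rows downward; lengths in m; the calibration is good to about 2 mm. A picture is of the moment at which its call begins. There is no depth.
- env.sign_off(): hands the job in, once; it reports no verdict.
Trained networks look in a picture, given as the dict that the camera call returned (one of the last four; its "shot" number tells which), for a name from the list of things; names that differ only in an ending like _2 or _b are one class to them, and where a whole thing is asked for, a point or a joint stands for the part that bears it (a point fixed in the world has none). Each returns a list of dicts, best first, with "score" (0 to 1); they miss things now and then, are a little off and sometimes report something else, mostly with a low value. They report only what shows in the picture. A call takes as long as a camera call. They do not tell look-alikes from the thing itself.
- env.silhouettes(picture, label): "pixels" (384x512 bool, what is visible of it) and "uv" ([column, row] in pixels, amid what is visible of it).
The state is a dict: "time_s": time; "joints": joint angles; "joint_velocities": joint speeds; "effort": joint torques, N m; "tool_pos": TCP position; "eef_rot": TCP orientation; "ft_force": force on the tool from outside, world axes, zero at the start; "wrist_torque": the same for the moment, N m; "width": finger opening in m.
Only numpy, scipy, OpenCV 4.12 (cv2) and the standard library are available. Lean on these libraries where they do the work, as an engineer would, in place of code of your own. Each camera call takes 0.05 s, during which the arm holds its last target. There are 200 camera calls.

TASK

An old hair comb has been put away in one of the two open drawers of the low grey collection cabinet. With the fingertips, gently push that drawer fully shut without slamming it, and only then push the bolt on top of the cabinet's front edge sideways, all the way to its stop on that drawer's side, so that its tongue hangs in front of the shut drawer. Leave the other drawer open as it stands, do not touch what lies in the drawers, lift nothing, and do not disturb the things standing about.

Things in the scene. Friction and masses are not known exactly. Their poses are not given: they have to be found in the camera images.
- cabinet: Low grey steel cabinet fixed to the table, 280 deep (x) x 400 wide (y) x 120 high (z) mm, two like drawers side by side. Origin: centre of its underside. Axes: x into the cabinet, away from the robot, y to the left, z up; turned up to 0.2 rad. Front plane at x = -140 mm; drawers centred at y = +105 (left) and -105 mm (right), a 36 mm wide post between them.
- drawer_left (a joint): How far the left drawer (cabinet +y) is out along the cabinet's -x, m: 0 fully shut at a hard stop, its front's outer face then in the cabinet's front plane; starts 0.11 to 0.145. About 2 N of friction; stays where left. Tray open on top, inside 235 x 154 mm, floor 21 mm above the table, side walls to 76 mm.
- drawer_right (a joint): The same for the right drawer (the cabinet's -y side).
- drawer_left_front (a point): Middle of the top edge of the left drawer's front, on its outer face, 105 mm above the table. The front is a flat upright grey plate 168 wide, 92 high (13 to 105 mm above the table) and 12 mm thick, with a thin label holder in the middle that sticks out 2 mm. Moves with the drawer; axes as the cabinet's.
- drawer_right_front (a point): The same point of the right drawer's front.
- bolt (a joint): Sideways place of the bolt along the cabinet's y, m: within 0.005 of 0 at the start, +0.055 at its left stop, -0.055 at its right stop. About 1.5 N of friction; stays where left. Its tongue, a plate 32 wide (y), 4 thick, 76 to 126 mm above the table, hangs 6 mm in front of the front plane: before the middle post at 0, before a shut drawer at a stop.
- bolt_thumb (a point): Centre of the bolt's steel thumb piece, an upright block 28 (x) x 24 (y) x 26 (z) mm, 126 to 152 mm above the table, 30 mm behind the front plane. It stands on the bolt's foot plate, 34 x 60 (y) x 6 mm, on the cabinet's top (120 mm high). Flat track rails 4 mm high run in front of and behind the plate. Axes as the cabinet's.
- comb_mid (a point): Centre (half-way up) of the hair comb: dark, 70 mm wide, 55 mm long, 8 mm thick, a brass crest of three discs with blue stones and a row of dark teeth, lying flat and loose in the front part of one of the two drawers (left if its y in the cabinet's frame is positive, right if negative).
- carton_mid (a point): Centre of a small lidded cardboard box, 52 x 74 x 30 mm, lying loose in the other drawer, the one that stays open.
- brush_pot: White ceramic pot with two brushes, 72 mm across, 85 mm high (brushes to 170 mm), standing loose on the table left of the cabinet. Origin: centre of its underside.
- loupe: Black standing magnifier, 52 mm across, 44 mm high, loose on the table right of the cabinet. Origin: centre of its underside.
Not all that is in view belongs to the job. What is meant by the part that bears carton_mid is not orange or yellow, and is the smaller of those in its own colour.

How it is judged:
By the outcome, as a careful person would: the job done as asked, in the order asked, and still so for the second after the job is handed in, with the robot touching nothing.
It also fails if it takes over 51 s, if anything falls off the work surface, if the arm or the gripper's body presses on something with over 40 N, if the wrist force passes 120 N, or if a joint passes its speed limit or range.

## Working session

There is one attempt and no reset: what is moved stays moved. The work goes in short steps, Python scripts to look and compute and a tool call to move; the robot and the scene stay as the last step left them, time stands still between calls to the robot, and variables do not carry over. Pictures are saved under pics/ and viewed, about 8 in all and at most 12, crops included, and the job is handed in when it is done.

Besides the shell and the picture viewer there is one more tool, called after ">>>" as name([rows], argument=value, ...), one row to a line, values as JSON. jog_arm: Moves the arm, as the interface text tells. Its arguments: {"type":"object","properties":{"increments":{"type":"array","items":{"type":"array","items":{"type":"number","minimum":-1,"maximum":1}}},"grip_force":{"type":"number"}},"required":["increments"]}

```bash
mkdir -p pics; ls
cat > h.py <<'E'
import numpy as np, cv2
from plant import env
def ray(p,uv):
    d=np.linalg.inv(p["mtx"])@np.array([uv[0],uv[1],1.]); R=np.array(p["R"]); return -R.T@np.array(p["t"]), R.T@d
def at_z(p,uv,z):
    c,d=ray(p,uv); return c+d*(z-c[2])/d[2]
def proj(p,X):
    q=np.array(p["R"])@np.array(X)+np.array(p["t"]); u=np.array(p["mtx"])@q; return u[:2]/u[2]
def save(p,n,s=1): cv2.imwrite("pics/"+n,cv2.resize(p["img"][:,:,::-1],None,fx=s,fy=s))
E
python3 - <<'E'
from h import *
print(env.state())
for c in ["scene","side"]:
    p=env.get_image(c); save(p,c+"1.png",1.5)
    c0=ray(p,(256,192)); print(c,c0[0].round(3))
    for n,z in [("cabinet",.12),("drawer_left_front",.105),("drawer_right_front",.105),("bolt_thumb",.14),("comb_mid",.025),("carton_mid",.036),("brush_pot",.04),("loupe",.02)]:
        for d in env.silhouettes(p,n)[:3]:
            print(n,round(d["score"],2),np.round(d["uv"]),d["pixels"].sum(),at_z(p,d["uv"],z).round(3))
E
```

```text
pics
{'time_s': 0.0, 'joints': array([ 2.84617175e-01,  2.55737374e-01,  1.06982293e-01, -5.03109255e-04,
       -1.42390421e+00, -2.84608094e-01]), 'joint_velocities': array([-2.16433166e-04,  3.71305168e-04,  1.12627418e-03, -5.32779558e-05,
        1.31754671e-03,  5.42782430e-04]), 'effort': array([-4.48901856e-04, -3.86631560e+01,  2.37934113e+01,  5.36471218e+00,
       -6.25866101e-03, -4.57470776e-06]), 'tool_pos': array([5.49488832e-01, 7.42151218e-05, 2.30387746e-01]), 'eef_rot': array([-1.02069125e-04, -3.13966491e+00,  7.14112588e-05]), 'ft_force': array([ 0.33159695, -0.35967837,  0.51226728]), 'wrist_torque': array([-0.04356729, -0.01630115,  0.026718  ]), 'width': 0.08560087317080578}
scene [ 0.837 -0.426  0.921]
cabinet 0.85 [291. 232.] 24903 [ 0.722 -0.036  0.12 ]
drawer_left_front 0.58 [262. 171.] 1813 [0.576 0.096 0.105]
drawer_right_front 0.66 [208. 214.] 3104 [ 0.519 -0.08   0.105]
bolt_thumb 0.57 [271. 198.] 456 [0.642 0.015 0.14 ]
comb_mid 0.74 [216. 234.] 381 [ 0.54  -0.085  0.025]
carton_mid 0.85 [288. 132.] 397 [0.556 0.308 0.036]
carton_mid 0.84 [279. 170.]
[... 361 characters left out ...]
]
cabinet 0.48 [237. 197.] 3012 [0.536 0.032 0.12 ]
drawer_left_front 0.71 [235. 194.] 2843 [0.544 0.056 0.105]
drawer_right_front 0.86 [258. 247.] 5837 [ 0.51  -0.099  0.105]
drawer_right_front 0.23 [237. 196.] 3090 [0.545 0.048 0.105]
bolt_thumb 0.56 [281. 184.] 527 [0.629 0.001 0.14 ]
comb_mid 0.92 [270. 260.] 452 [ 0.549 -0.087  0.025]
carton_mid 0.87 [167. 276.] 1917 [ 0.341 -0.02   0.036]
carton_mid 0.86 [156. 199.] 1110 [0.402 0.204 0.036]
carton_mid 0.82 [187. 159.] 437 [0.533 0.313 0.036]
brush_pot 0.61 [240. 147.] 181 [0.684 0.282 0.04 ]
brush_pot 0.61 [229. 180.] 539 [0.589 0.17  0.04 ]
loupe 0.76 [306. 312.] 767 [ 0.543 -0.225  0.02 ]
loupe 0.2 [233. 181.] 587 [0.606 0.181 0.02 ]
```

View pics/scene1.png

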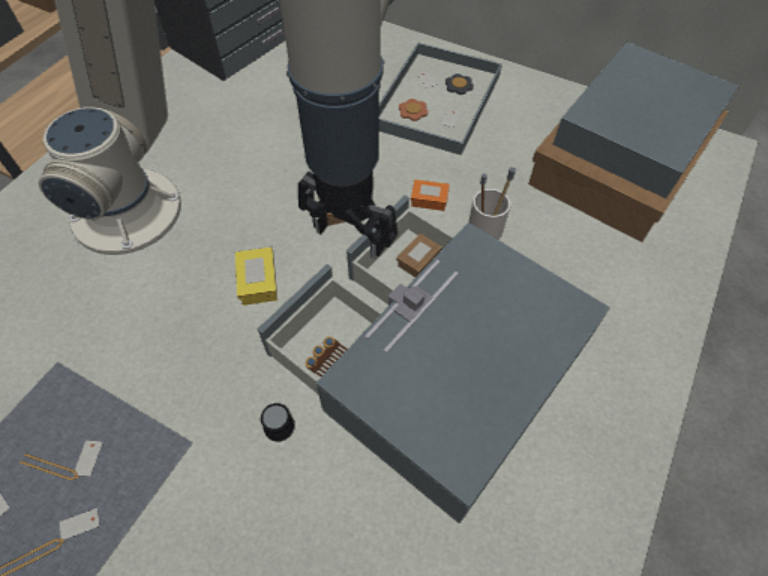

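View pics/side1.png

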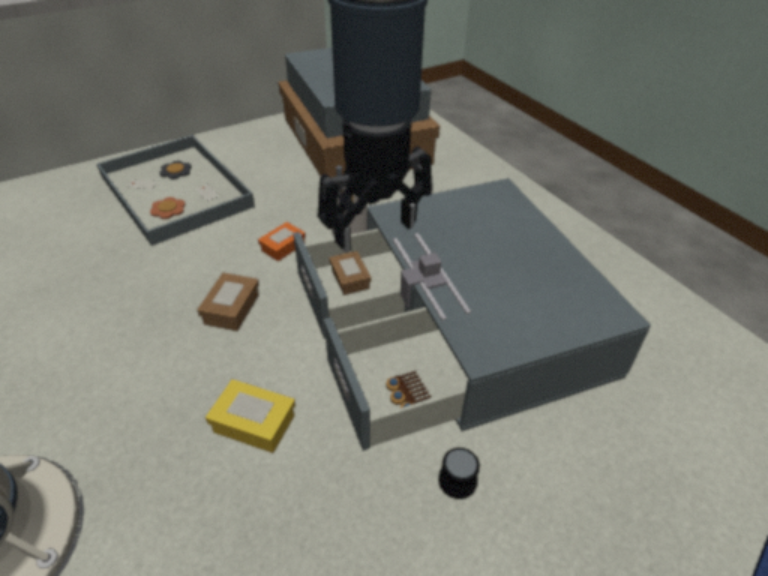

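The comb is at scene (325,355) and side (408,388) in these views, in the nearer right-hand drawer. No second comb is visible. A brown carton lies in the left drawer at scene (418,254). The look-alikes are the orange box at (430,194), the yellow box at (256,275), and a larger brown box on the table at side (229,300). Next I fit the cabinet pose from its top corners.

```bash
cat > m.py <<'E'
from h import *
from scipy.optimize import least_squares
S={"scene":[(475,225),(608,308),(462,503),(322,380)],"side":[(368,205),(510,180),(648,325),(463,392)]}
L=np.array([[-.14,.2],[.14,.2],[.14,-.2],[-.14,-.2]])
def T(q,l,z):
    c,s=np.cos(q[2]),np.sin(q[2]); return np.array([q[0]+c*l[0]-s*l[1],q[1]+s*l[0]+c*l[1],z])
P={c:env.get_image(c) for c in S}
f=lambda q:np.concatenate([proj(P[c],T(q,l,.12))-np.array(uv)/1.5 for c in S for l,uv in zip(L,S[c])])
r=least_squares(f,[.7,0,0],loss="soft_l1"); q=r.x
print(q, f(q).round(1))
for c in S:
    p=P[c]; im=cv2.resize(p["img"][:,:,::-1],None,fx=1.5,fy=1.5).copy()
    for l in L: cv2.circle(im,tuple(int(v*1.5) for v in proj(p,T(q,l,.12))),3,(0,0,255),1)
    for y in(.105,-.105):
        for d in(.11,.145): cv2.circle(im,tuple(int(v*1.5) for v in proj(p,T(q,(-.14-d,y),.105))),3,(0,255,0) if d<.12 else (0,255,255),1)
    cv2.circle(im,tuple(int(v*1.5) for v in proj(p,T(q,(-.11,0),.152))),3,(255,0,255),1)
    a=im[150:520,250:650]; cv2.imwrite(f"pics/fit_{c}.png",cv2.resize(a,None,fx=1.6,fy=1.6))
E
python3 m.py
```

```text
[ 0.7585349  -0.00354444 -0.21392165] [-3.8 -2.9  1.3  0.7  0.4  1.8 -6.5 -1.4 -1.1 -0.4 -0.1 -1.5  0.2  1.6
  0.5 -8.8]
```

View pics/fit_side.png

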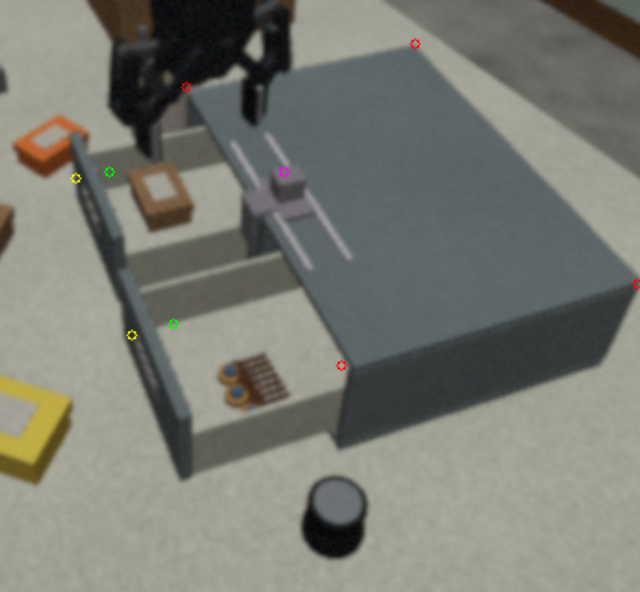

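View pics/fit_scene.png

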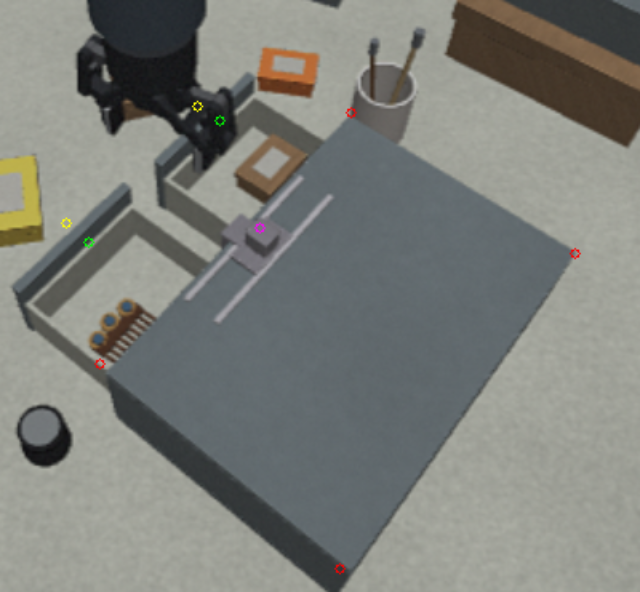

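```bash
cat > m2.py <<'E'
from h import *
from scipy.optimize import least_squares
def T(q,l,z):
    c,s=np.cos(q[2]),np.sin(q[2]); return np.array([q[0]+c*l[0]-s*l[1],q[1]+s*l[0]+c*l[1],z])
F=lambda u:(np.array(u)/1.6+[250,150])/1.5
L=np.array([[-.14,.2],[.14,.2],[.14,-.2],[-.14,-.2]])
S={"scene":[(355,115),(575,252),(345,567),(106,375)],"side":[(188,90),(413,45),(638,272),(350,367)]}
D={"scene":[(125,187),(15,288)],"side":[(121,278),(181,420)]}
P={c:env.get_image(c) for c in S}
def f(q):
    a=[proj(P[c],T(q,l,.12))-F(u) for c in S for l,u in zip(L,S[c])]
    a+=[proj(P[c],T(q,(-.14-q[3],y),.105))-F(u) for c in S for y,u in zip((-.021,-.189),D[c])]
    return np.concatenate(a)
q=least_squares(f,[.7,0,-.1,.12],loss="soft_l1").x
print(q.round(4), f(q).round(1))
c,s=np.cos(q[2]),np.sin(q[2])
for n,u,z in (("scene",(261,226),.152),("side",(288,170),.152)):
    w=at_z(P[n],F(u),z)[:2]-q[:2]; print("thumb top",w, c*w[0]+s*w[1],-s*w[0]+c*w[1])
print("front mid",T(q,(-.14-q[3],-.105),.105),"shut",T(q,(-.14,-.105),.105))
E
python3 m2.py
```

```text
[ 0.7606 -0.0042 -0.1935  0.1368] [-3.  -0.5  0.2 -0.2  1.3  1.9 -1.6 -1.7 -1.1 -0.4  0.1 -0.7  1.4  3.3
  0.4 -0.  -0.1 -1.8 -1.3  0.1  0.  -4.4  0.4 -1.6]
thumb top [-0.10967513  0.02610628] -0.11264823463192972 0.004532972972314361
thumb top [-0.10473557  0.02389286] -0.10737527233946326 0.003310529025783382
front mid [ 0.46883675 -0.05405914  0.105     ] shut [ 0.60304322 -0.08035236  0.105     ]
```

>>> jog_arm([
  [0.06,-0.016,0,0,0,0.02,1],
  [0.12,-0.032,0,0,0,0.04,1],
  [0.18,-0.048,0,0,0,0.0616,1],
  [0.24,-0.06,0,0,0,0.0616,1],
  [0.2575,-0.0667,0,0,0,0.0616,1],
  [0.2575,-0.0667,0,0,0,0.0616,1],
  [0.2575,-0.0667,0,0,0,0.0616,1],
  [0.2575,-0.0667,0.05,0,0,0.0616,1],
  [0.2575,-0.0667,0.1,0,0,0.0616,1],
  [0.2575,-0.0667,0.15,0,0,0.0616,1],
], grip_force=30)

```text
time_s: 1.93
tool_pos: [0.3968, -0.0396, 0.1403]
eef_rot: [0.303, 3.126, 0.001]
ft_force: [0.7, 0.4, -0.7]
width: -0.0002
```

>>> jog_arm([
  [0,0,0.05,0,0,0,1],
  [0,0,0.09,0,0,0,1],
  [0,0,0.107,0,0,0,1],
  [0,0,0.107,0,0,0,1],
  [-0.01,0,0.107,0,0,0,1],
  [-0.03,0,0.107,0,0,0,1],
  [-0.04,0,0.107,0,0,0,1],
  [-0.04,0,0.107,0,0,0,1],
])

```text
time_s: 2.6
tool_pos: [0.4216, -0.0445, 0.0781]
eef_rot: [0.303, 3.124, 0.001]
ft_force: [-0.1, 0.3, 0.6]
width: -0.0
```

Run:
```python
from h import *
p=env.get_image("side"); a=p["img"][80:340,120:420]; cv2.imwrite("pics/s2.png",cv2.resize(a[:,:,::-1],None,fx=2,fy=2)); print(env.state()["tool_pos"],env.state()["ft_force"])
```

```text
[ 0.42043562 -0.04449995  0.07775975] [-0.77519205 -0.14929422 -0.45077317]
```

View pics/s2.png

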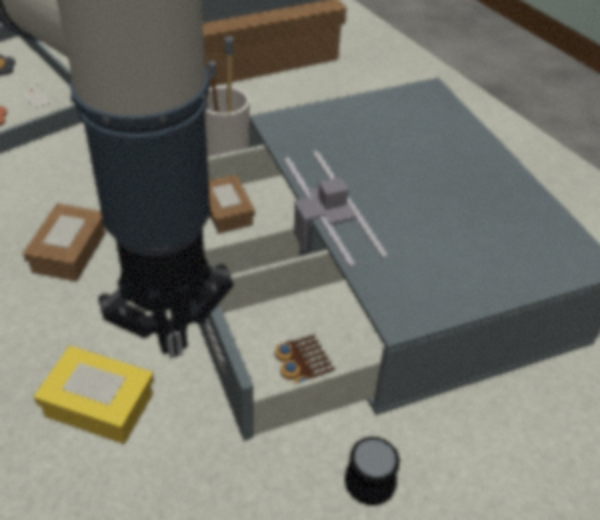

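The front knuckle of the gripper overhangs the drawer front, seen at (220,285). I'll back off and turn the jaws crosswise for the drawer push.

>>> jog_arm([
  [0.03,0,0,0,0,0,1],
  [0.06,0,0,0,0,0,1],
  [0.06,0,0,0,0,0.03,1],
  [0.06,0,0,0,0,0.07,1],
  [0.06,0,0,0,0,0.11,1],
  [0.06,0,0,0,0,0.15,1],
  [0.06,0,0,0,0,0.19,1],
  [0.06,0,0,0,0,0.23,1],
  [0.06,0,0,0,0,0.26,1],
  [0.06,0,0,0,0,0.3,1],
])

```text
time_s: 3.48
tool_pos: [0.3837, -0.0376, 0.0776]
eef_rot: [1.695, 2.644, 0.001]
ft_force: [1.0, -0.0, 0.7]
width: 0.0
```

>>> jog_arm([
  [0,0,0,0,0,0.04,1],
  [0,0,0,0,0,0.08,1],
  [0,0,0,0,0,0.12,1],
  [0,0,0,0,0,0.16,1],
  [0,0,0,0,0,0.2,1],
  [0,0,0,0,0,0.2,1],
  [0,0,0,0,0,0.2,1],
])

```text
time_s: 4.07
tool_pos: [0.3837, -0.0376, 0.0774]
eef_rot: [2.421, 2.001, 0.001]
ft_force: [-0.6, -0.1, -0.7]
width: 0.0001
```

```bash
cat > st.py <<'E'
from h import *
from scipy.spatial.transform import Rotation as Ro
s=env.state(); R=Ro.from_rotvec(s["eef_rot"]).as_matrix()
th=-.1935; d=np.array([np.cos(th),np.sin(th)]); n=np.array([-d[1],d[0]])
w=s["tool_pos"][:2]-[.7606,-.0042]
print(round(s["time_s"],2),"tcp",s["tool_pos"].round(4),"cab xy",(w@d).round(4),(w@n).round(4),"toolx",R[:,0].round(3),"tooly",R[:,1].round(3),"F",s["ft_force"].round(1),"j6",s["joints"][5].round(2))
E
python3 st.py
```

```text
4.07 tcp [ 0.3837 -0.0376  0.0774] cab xy -0.3634 -0.1053 toolx [0.188 0.982 0.   ] tooly [ 0.982 -0.188  0.001] F [-0.6 -0.1 -0.7] j6 -2.07
```

>>> jog_arm([
  [0,0.04,0,0,0,0,1],
  [0,0.08,0,0,0,0,1],
  [0,0.1,0,0,0,0,1],
  [0,0.105,0,0,0,0,1],
  [0,0.11,0,0,0,0,1],
  [0,0.115,0,0,0,0,1],
  [0,0.12,0,0,0,0,1],
  [0,0.125,0,0,0,0,1],
  [0,0.13,0,0,0,0,1],
  [0,0.135,0,0,0,0,1],
])

```text
time_s: 4.9
tool_pos: [0.4628, -0.0532, 0.0771]
eef_rot: [-2.424, -1.997, 0.001]
ft_force: [-2.2, 0.0, 1.3]
width: -0.0004
```

```bash
python3 st.py;python3 - <<'E'
from h import *
p=env.get_image("side"); a=p["img"][80:340,120:420]; cv2.imwrite("pics/s3.png",cv2.resize(a[:,:,::-1],None,fx=2,fy=2))
E
```

```text
4.9 tcp [ 0.4628 -0.0532  0.0771] cab xy -0.2828 -0.1053 toolx [ 0.191  0.982 -0.   ] tooly [ 0.982 -0.191 -0.001] F [-2.2  0.   1.3] j6 -1.99
```

View pics/s3.png

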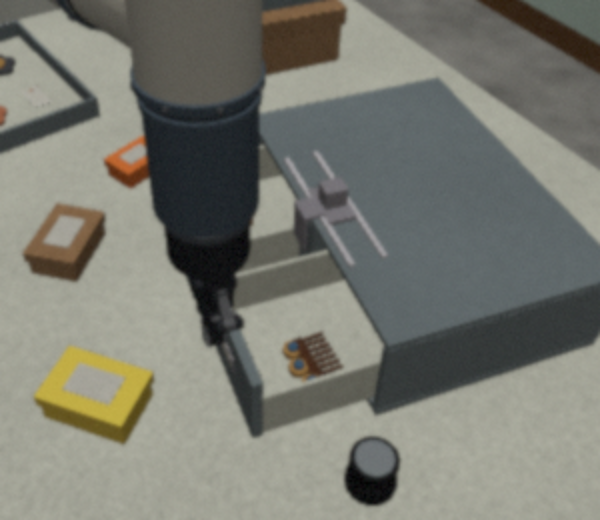

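>>> jog_arm([
  [0,0.006,0,0,0,0,1],
  [0,0.012,0,0,0,0,1],
  [0,0.018,0,0,0,0,1],
  [0,0.024,0,0,0,0,1],
  [0,0.03,0,0,0,0,1],
  [0,0.036,0,0,0,0,1],
  [0,0.042,0,0,0,0,1],
  [0,0.048,0,0,0,0,1],
  [0,0.054,0,0,0,0,1],
  [0,0.06,0,0,0,0,1],
])

```text
time_s: 5.78
tool_pos: [0.4989, -0.0601, 0.077]
eef_rot: [-2.425, -1.997, -0.0]
ft_force: [-0.9, 1.1, 1.0]
width: 0.0001
```

>>> jog_arm([
  [0,0.006,0,0,0,0,1],
  [0,0.012,0,0,0,0,1],
  [0,0.018,0,0,0,0,1],
  [0,0.024,0,0,0,0,1],
  [0,0.03,0,0,0,0,1],
  [0,0.036,0,0,0,0,1],
  [0,0.042,0,0,0,0,1],
  [0,0.048,0,0,0,0,1],
  [0,0.054,0,0,0,0,1],
  [0,0.06,0,0,0,0,1],
])

```text
time_s: 6.62
tool_pos: [0.5342, -0.0671, 0.077]
eef_rot: [-2.425, -1.997, 0.0]
ft_force: [-2.2, 1.9, -0.2]
width: -0.0002
```

>>> jog_arm([
  [0,0.006,0,0,0,0,1],
  [0,0.012,0,0,0,0,1],
  [0,0.018,0,0,0,0,1],
  [0,0.024,0,0,0,0,1],
  [0,0.029,0,0,0,0,1],
  [0,0.033,0,0,0,0,1],
  [0,0.037,0,0,0,0,1],
  [0,0.041,0,0,0,0,1],
  [0,0.045,0,0,0,0,1],
  [0,0.048,0,0,0,0,1],
])

```text
time_s: 7.45
tool_pos: [0.5624, -0.0726, 0.0771]
eef_rot: [2.425, 1.997, 0.0]
ft_force: [-2.2, 2.4, 0.1]
width: -0.0005
```

```bash
python3 st.py
```

```text
7.45 tcp [ 0.5624 -0.0726  0.0771] cab xy -0.1813 -0.1052 toolx [ 0.192  0.981 -0.   ] tooly [ 0.981 -0.192  0.   ] F [-2.2  2.4  0.1] j6 -1.91
```

Now about 30 mm remain; continuing at 18 then 12 mm/s until the force rises.

>>> jog_arm([
  [0,0.0025,0,0,0,0,1],
  [0,0.005,0,0,0,0,1],
  [0,0.0075,0,0,0,0,1],
  [0,0.01,0,0,0,0,1],
  [0,0.0125,0,0,0,0,1],
  [0,0.015,0,0,0,0,1],
  [0,0.0175,0,0,0,0,1],
  [0,0.02,0,0,0,0,1],
  [0,0.0225,0,0,0,0,1],
  [0,0.025,0,0,0,0,1],
])

```text
time_s: 8.28
tool_pos: [0.577, -0.0754, 0.0771]
eef_rot: [2.425, 1.997, 0.0]
ft_force: [-2.3, 2.0, 0.5]
width: -0.0
```

>>> jog_arm([
  [0,0.0015,0,0,0,0,1],
  [0,0.003,0,0,0,0,1],
  [0,0.0045,0,0,0,0,1],
  [0,0.006,0,0,0,0,1],
  [0,0.0075,0,0,0,0,1],
  [0,0.009,0,0,0,0,1],
  [0,0.0105,0,0,0,0,1],
  [0,0.012,0,0,0,0,1],
  [0,0.0135,0,0,0,0,1],
  [0,0.015,0,0,0,0,1],
])

```text
time_s: 9.12
tool_pos: [0.5858, -0.0772, 0.0771]
eef_rot: [2.425, 1.997, -0.0]
ft_force: [-1.7, 2.0, -0.4]
width: -0.0001
```

```bash
python3 st.py
```

```text
9.12 tcp [ 0.5858 -0.0772  0.0771] cab xy -0.1575 -0.1052 toolx [ 0.192  0.981 -0.   ] tooly [ 0.981 -0.192  0.   ] F [-1.7  2.  -0.4] j6 -1.9
```

>>> jog_arm([
  [0,0.0015,0,0,0,0,1],
  [0,0.003,0,0,0,0,1],
  [0,0.0045,0,0,0,0,1],
  [0,0.006,0,0,0,0,1],
  [0,0.0075,0,0,0,0,1],
  [0,0.009,0,0,0,0,1],
])

```text
time_s: 9.62
tool_pos: [0.5909, -0.0781, 0.0771]
eef_rot: [-2.425, -1.997, 0.001]
ft_force: [-5.0, 3.1, 2.2]
width: 0.0001
```

>>> jog_arm([
  [0,0.001,0,0,0,0,1],
  [0,0.002,0,0,0,0,1],
  [0,0.003,0,0,0,0,1],
  [0,0.004,0,0,0,0,1],
])

```text
time_s: 9.95
tool_pos: [0.5907, -0.0786, 0.0766]
eef_rot: [-2.422, -1.995, 0.006]
ft_force: [-11.3, 3.6, 4.4]
width: 0.0002
```

>>> jog_arm([
  [0,0.001,0,0,0,0,1],
  [0,0.002,0,0,0,0,1],
  [0,0.003,0,0,0,0,1],
  [0,0.004,0,0,0,0,1],
  [0,0.004,0,0,0,0,1],
])

```text
time_s: 10.37
tool_pos: [0.5904, -0.0791, 0.0757]
eef_rot: [-2.42, -1.991, 0.013]
ft_force: [-16.2, 2.2, 5.1]
width: -0.0001
```

```bash
python3 st.py
```

```text
10.37 tcp [ 0.5904 -0.0791  0.0757] cab xy -0.1527 -0.1062 toolx [ 0.193  0.981 -0.002] tooly [ 0.981 -0.193 -0.011] F [-16.2   2.2   5.1] j6 -1.89
```

>>> jog_arm([
  [0,-0.01,0,0,0,0,1],
  [0,-0.03,0,0,0,0,1],
  [0,-0.06,0,0,0,0,1],
  [0,-0.09,0,0,0,0,1],
  [0,-0.1,0,0,0,0,1],
  [0,-0.1,-0.06,0,0,-0.04,1],
  [0,-0.1,-0.12,0,0,-0.08,1],
  [0,-0.1,-0.18,0,0,-0.12,1],
  [0,-0.1,-0.22,0,0,-0.16,1],
  [0,-0.1,-0.22,0,0,-0.2,1],
])

```text
time_s: 11.2
tool_pos: [0.5409, -0.0684, 0.2163]
eef_rot: [1.678, 2.641, 0.01]
ft_force: [1.2, 0.4, 0.2]
width: -0.0002
```

>>> jog_arm([
  [0,0,0,0,0,-0.04,1],
  [0,0,0,0,0,-0.08,1],
  [0,0,0,0,0,-0.12,1],
  [0,0,0,0,0,-0.16,1],
  [0,0,0,0,0,-0.2,1],
  [0,0,0,0,0,-0.24,1],
  [0,0,0,0,0,-0.28,1],
  [0,0,0,0,0,-0.3,1],
  [0,0,0,0,0,-0.3,1],
])

```text
time_s: 11.95
tool_pos: [0.5378, -0.0679, 0.2096]
eef_rot: [0.304, 3.125, -0.001]
ft_force: [-0.3, 0.5, 0.3]
width: 0.0001
```

```bash
python3 st.py;python3 - <<'E'
from h import *
p=env.get_image("side"); a=p["img"][80:340,120:420]; cv2.imwrite("pics/s4.png",cv2.resize(a[:,:,::-1],None,fx=2,fy=2))
E
```

```text
11.95 tcp [ 0.5378 -0.0679  0.2096] cab xy -0.2064 -0.1054 toolx [-0.981  0.193 -0.002] tooly [ 0.193  0.981 -0.   ] F [-0.3  0.5  0.3] j6 -0.36
```

View pics/s4.png

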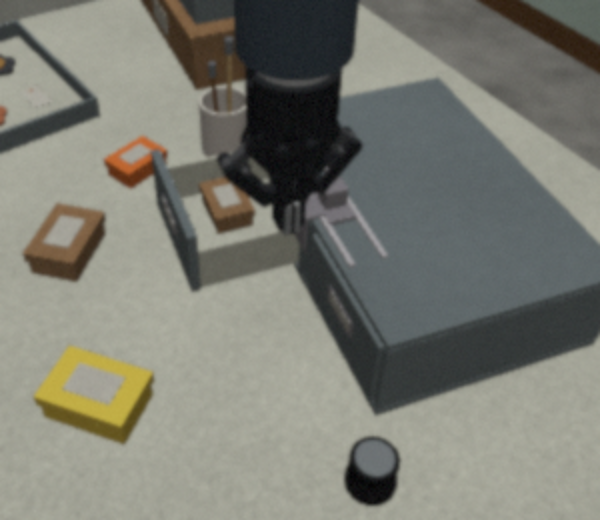

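The right drawer's front is flush, the left one still stands open, and the bolt is unmoved. Next I go to the left of the thumb piece.

>>> jog_arm([
  [-0.02,0.05,0,0,0,0,1],
  [-0.05,0.1,0,0,0,0,1],
  [-0.08,0.15,0,0,0,0,1],
  [-0.11,0.2,0,0,0,0,1],
  [-0.14,0.25,0,0,0,0,1],
  [-0.161,0.276,0,0,0,0,1],
  [-0.161,0.276,0,0,0,0,1],
  [-0.161,0.276,0.04,0,0,0,1],
  [-0.161,0.276,0.06,0,0,0,1],
  [-0.161,0.276,0.06,0,0,0,1],
])

```text
time_s: 12.83
tool_pos: [0.6624, 0.0756, 0.1697]
eef_rot: [-0.311, -3.121, 0.002]
ft_force: [-0.2, 0.9, -0.9]
width: -0.0005
```

```bash
python3 st.py;python3 - <<'E'
from h import *
o=[]
for c,(r,k) in {"side":(100,210),"scene":(80,170)}.items():
    p=env.get_image(c); a=p["img"][r:r+150,k:k+190]; o.append(cv2.resize(a[:,:,::-1],None,fx=2.1,fy=2.1))
cv2.imwrite("pics/s5.png",np.hstack(o))
E
```

```text
12.83 tcp [0.6624 0.0756 0.1697] cab xy -0.1117 0.0595 toolx [-0.98   0.197  0.005] tooly [ 0.197  0.98  -0.002] F [-0.2  0.9 -0.9] j6 -0.55
```

View pics/s5.png

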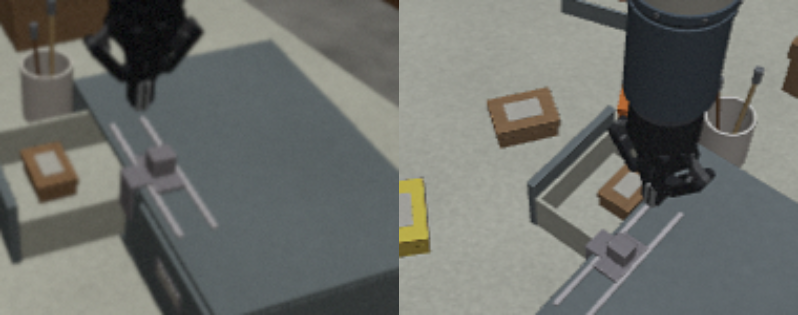

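The fingertips stand left of the thumb piece and in line with the track.

>>> jog_arm([
  [0,0,0.03,0,0,0,1],
  [0,0,0.057,0,0,0,1],
  [0,0,0.057,0,0,0,1],
  [0,-0.015,0.057,0,0,0,1],
  [0,-0.03,0.057,0,0,0,1],
  [0,-0.04,0.057,0,0,0,1],
  [0,-0.045,0.057,0,0,0,1],
  [0,-0.05,0.057,0,0,0,1],
  [0,-0.055,0.057,0,0,0,1],
  [0,-0.06,0.057,0,0,0,1],
])

```text
time_s: 13.77
tool_pos: [0.6569, 0.0404, 0.1392]
eef_rot: [0.308, 3.126, 0.0]
ft_force: [0.2, 0.3, 0.6]
width: -0.0002
```

```bash
python3 st.py
```

```text
13.77 tcp [0.6569 0.0404 0.1392] cab xy -0.1104 0.0239 toolx [-0.981  0.195 -0.   ] tooly [0.195 0.981 0.   ] F [0.2 0.3 0.6] j6 -0.49
```

>>> jog_arm([
  [0,-0.004,0,0,0,0,1],
  [0,-0.008,0,0,0,0,1],
  [0,-0.012,0,0,0,0,1],
  [0,-0.016,0,0,0,0,1],
  [0,-0.02,0,0,0,0,1],
  [0,-0.024,0,0,0,0,1],
  [0,-0.028,0,0,0,0,1],
  [0,-0.032,0,0,0,0,1],
  [0,-0.036,0,0,0,0,1],
  [0,-0.04,0,0,0,0,1],
])

```text
time_s: 14.6
tool_pos: [0.6522, 0.0169, 0.1389]
eef_rot: [0.308, 3.126, 0.0]
ft_force: [0.1, 1.6, 0.4]
width: -0.0001
```

```bash
python3 st.py
```

```text
14.6 tcp [0.6522 0.0169 0.1389] cab xy -0.1104 -0.0001 toolx [-0.981  0.195 -0.   ] tooly [0.195 0.981 0.   ] F [0.1 1.6 0.4] j6 -0.46
```

In contact at 1.6 N, so the bolt is moving. About 32 mm to go.

>>> jog_arm([
  [0,-0.004,0,0,0,0,1],
  [0,-0.008,0,0,0,0,1],
  [0,-0.012,0,0,0,0,1],
  [0,-0.016,0,0,0,0,1],
  [0,-0.02,0,0,0,0,1],
  [0,-0.024,0,0,0,0,1],
  [0,-0.028,0,0,0,0,1],
  [0,-0.032,0,0,0,0,1],
  [0,-0.036,0,0,0,0,1],
  [0,-0.04,0,0,0,0,1],
])

```text
time_s: 15.43
tool_pos: [0.6474, -0.0066, 0.1388]
eef_rot: [-0.308, -3.126, -0.0]
ft_force: [1.3, 0.9, -0.0]
width: 0.0001
```

>>> jog_arm([
  [0,-0.002,0,0,0,0,1],
  [0,-0.004,0,0,0,0,1],
  [0,-0.006,0,0,0,0,1],
  [0,-0.008,0,0,0,0,1],
  [0,-0.01,0,0,0,0,1],
  [0,-0.012,0,0,0,0,1],
])

```text
time_s: 15.93
tool_pos: [0.646, -0.0135, 0.1389]
eef_rot: [-0.308, -3.126, -0.0]
ft_force: [1.0, 1.0, -0.3]
width: 0.0006
```

```bash
python3 st.py
```

```text
15.93 tcp [ 0.646  -0.0135  0.1389] cab xy -0.1106 -0.0312 toolx [-0.981  0.195  0.   ] tooly [0.195 0.981 0.   ] F [ 1.   1.  -0.3] j6 -0.42
```

>>> jog_arm([
  [0,-0.002,0,0,0,0,1],
  [0,-0.004,0,0,0,0,1],
  [0,-0.006,0,0,0,0,1],
  [0,-0.008,0,0,0,0,1],
])

```text
time_s: 16.27
tool_pos: [0.646, -0.0141, 0.1389]
eef_rot: [0.306, 3.125, 0.011]
ft_force: [1.3, 16.3, 2.5]
width: 0.0
```

>>> jog_arm([
  [0,-0.001,0,0,0,0,1],
  [0,-0.002,0,0,0,0,1],
  [0,-0.003,0,0,0,0,1],
  [0,-0.004,0,0,0,0,1],
])

```text
time_s: 16.6
tool_pos: [0.646, -0.0142, 0.139]
eef_rot: [0.304, 3.124, 0.016]
ft_force: [2.2, 21.0, 2.0]
width: 0.0
```

```bash
python3 st.py
```

```text
16.6 tcp [ 0.646  -0.0142  0.139 ] cab xy -0.1106 -0.0318 toolx [-0.981  0.193 -0.002] tooly [0.193 0.981 0.01 ] F [ 2.2 21.   2. ] j6 -0.41
```

Stop reached at TCP y = -0.032, as predicted. Backing off to the left and up.

>>> jog_arm([
  [0,0.01,0,0,0,0,1],
  [0,0.03,0,0,0,0,1],
  [0,0.06,0,0,0,0,1],
  [0,0.08,0,0,0,0,1],
  [0,0.08,-0.06,0,0,0,1],
  [0,0.08,-0.12,0,0,0,1],
  [0,0.08,-0.18,0,0,0,1],
  [0,0.1,-0.2,0,0,0,1],
  [0,0.12,-0.2,0,0,0,1],
  [0,0.12,-0.2,0,0,0,1],
])

```text
time_s: 17.43
tool_pos: [0.6591, 0.052, 0.2593]
eef_rot: [0.306, 3.126, 0.001]
ft_force: [-0.0, 0.2, -1.7]
width: 0.0002
```

```bash
python3 st.py;python3 - <<'E'
from h import *
o=[]
for c in("side","scene"):
    p=env.get_image(c); a=p["img"][80:350,120:400]; o.append(cv2.resize(a[:,:,::-1],None,fx=1.42,fy=1.9))
    for n,z in (("bolt_thumb",.14),("brush_pot",.04),("loupe",.02)):
        for d in env.silhouettes(p,n)[:1]: print(c,n,round(d["score"],2),d["uv"],at_z(p,d["uv"],z).round(3))
cv2.imwrite("pics/s6.png",np.hstack(o))
E
```

```text
17.43 tcp [0.6591 0.052  0.2593] cab xy -0.1104 0.0356 toolx [-0.981  0.194 -0.001] tooly [0.194 0.981 0.001] F [-0.   0.2 -1.7] j6 -0.51
side bolt_thumb 0.89 [290.3, 201.8] [ 0.614 -0.055  0.14 ]
side brush_pot 0.56 [232.1, 135.7] [0.692 0.342 0.04 ]
side loupe 0.94 [306.0, 312.1] [ 0.543 -0.225  0.02 ]
scene bolt_thumb 0.67 [255.2, 216.0] [ 0.634 -0.047  0.14 ]
scene brush_pot 0.79 [327.5, 137.0] [0.67  0.343 0.04 ]
```

View pics/s6.png

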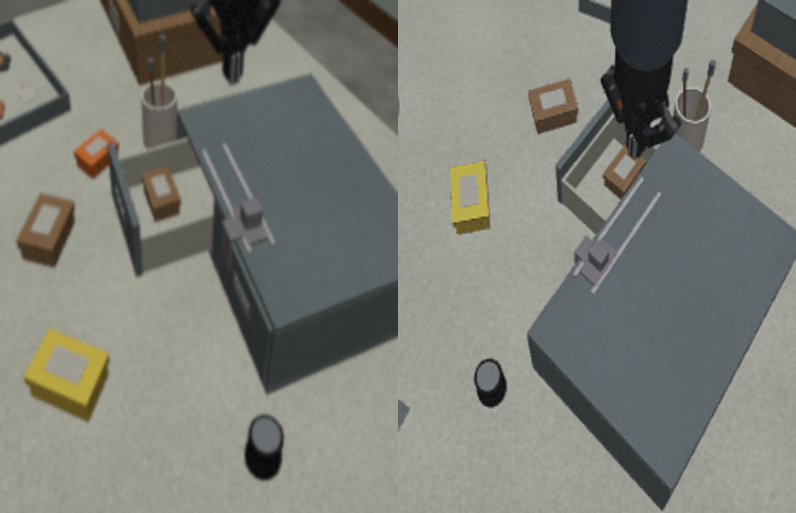

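The bolt is at the right end of its track at (245,220), with its tongue in front of the shut drawer. The left drawer, carton, pot and loupe are unchanged.

```bash
python3 -c "
from h import *
print(env.sign_off(), env.state()['ft_force'])"
```

```text
the job is handed in; nothing more can be done
the job is handed in; nothing more can be done
```

The job is done and handed in. The comb was in the right drawer, so I pushed that drawer shut first and then pushed the bolt to its right stop. The robot's clock stood at about 17.5 s of the 51 s allowed.

- **Drawer:** I pushed it with closed fingertips at about 40 mm/s, slowing to about 12 mm/s or less near the end. It reached its hard stop within 2 mm of the predicted place, at about 16 N, and the pictures show its front flush with the cabinet.
- **Bolt:** it met its stop at about 21 N, within 1 mm of where the right stop should be. The last pictures show its tongue in front of the shut drawer.
- **Everything else:** the left drawer with its carton stands open as before, the pot and loupe have not visibly moved, and the gripper is clear of everything.

- **Disagreements:** the two cameras' positions for the bolt thumb piece differ by about 20 mm in x, because the network's outline takes in the foot plate and tongue. I relied on the contact force and the picture there. The network did not find the loupe in the last scene picture, though it is plainly visible.

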